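# File the red ledger in the desk rack

### The arm

A 6-joint arm with a two-finger parallel gripper is mounted at the origin on the work surface. World frame = base frame: x ahead of the robot, y to its left, z up, the work surface at z = 0. Lengths are in m, angles in rad, forces in N, time in s.
With the tool pointing down it reaches from about 0.375 to 0.975 m from the base axis. Payload 3.8 kg.
Tool frame: the origin (TCP) lies between the finger pads; the fingertips stand 19 mm ahead of it and the grasp point (between the pads) is the TCP; z points along the fingers, y is the line along which they close (so a half turn about z gives the same grasp; the last joint's range is limited). The gripper opens to 88 mm and grips with 3 to 60 N. Pads are 18 mm wide; open, the fingers measure 123 mm over their backs; the gripper's body (75 mm by 187 mm) begins 45 mm behind the grasp point.
Start: joints at [1.111, 0.264, 1.604, -0, 1.274, -0.037], TCP at [0.277, 0.616, 0.258] pointing down, gripper open.
Joint ranges: [-2.63, 2.63], [-0.94, 2.18], [0.31, 2.57], [-1.31, 4.45], [0, 2.66], [-2.55, 2.55]. Speed limits (rad/s): [2.57, 2.57, 3.14, 3.14, 3.14, 3.14].

### API

Orientations are given as [roll, pitch, yaw] about the fixed x, y, z axes, in that order (R = Rz(yaw) Ry(pitch) Rx(roll)).
In Python, from bench import r, claw, viewer, order, get_clock, get_q, get_qd, get_joint_efforts, get_tcp_pos, get_ee_rot, get_wrist_force, get_moment, get_opening, get_gripper_force gives the robot as it stands. Calls block until the motion is done:
- r.movep(position, orientation): joint-space move of the TCP to a pose.
- r.move_l(position, rot=None, v=0.15, max_force=None): straight line of the TCP; rot=None keeps the orientation; v is the mean speed in m/s. With max_force (N) it stops when the force on the tool has changed by that much, and returns True; else False.
- r.move_joints(angles): joint-space move.
- claw.command_gripper(opening): finger opening in m; the grip force is fixed at half the most; returns when the fingers have stopped.
- r.hold(seconds).
- r.inverse_kinematics(position, orientation): joint angles nearest the present ones, or None.
- viewer.snapshot(name): name is "scene" or "top"; returns a dict with "frame" (420x560x3 uint8, red, green, blue), "fx", "fy", "cx", "cy" (pixels), "eye" and "orientation" of the camera in the world. Camera axes: x right, y down, z forward; pixel columns grow to the right and rows downward; lengths in m; the calibration is good to about 2 mm. A picture is of the moment at which its call begins. There is no depth.
A pose or a line that the arm cannot do raises r.Unreachable and nothing moves.
- order.finish_job(): hands the job in; it is judged then, once.
Trained networks look in the newest picture that a camera, given by its name, has taken for a name from the list of things; names that differ only in an ending like _2 or _b are one class to them, and where a whole thing is asked for, a point or a joint stands for the part that bears it (a point fixed in the world has none). Each returns a list of dicts, best first, with "confidence" (0 to 1); they miss things now and then, are a little off and sometimes report something else, mostly with a low value. They report only what shows in the picture. A call takes as long as a camera call. They do not tell look-alikes from the thing itself.
- viewer.recognise(target, camera): "box" ([centre column, centre row, width, height] in pixels, round what is visible of it).
- viewer.trace(target, camera): "region" (420x560 bool, what is visible of it) and "box" ([centre column, centre row, width, height] in pixels, round what is visible of it).
Readings, each from a call of its own:
- get_clock(): time.
- get_q(): joint angles.
- get_qd(): joint speeds.
- get_joint_efforts(): joint torques, N m.
- get_tcp_pos(): TCP position.
- get_ee_rot(): TCP orientation.
- get_wrist_force(): force on the tool from outside, world axes, zero at the start.
- get_moment(): the same for the moment, N m.
- get_opening(): finger opening in m.
- get_gripper_force(): force on a finger pad.
Only numpy, scipy, OpenCV 4.12 (cv2) and the standard library are available. Lean on these libraries where they do the work, as an engineer would, in place of code of your own. Each camera call takes 0.05 s, during which the arm holds its last target. There are 200 camera calls.

### The job

File the red ledger in the desk rack: stand it upright in the gap between the blue and the black ledger, spine outwards like theirs, letting it spread them apart, and push it fully home under the rack's shelf until its page edge is at the back stop. Leave the blue and black ledgers standing in their places beside it, and leave the green ledger and everything else on the desk where they are.

Things in the scene. Friction and masses are not known exactly. Their poses are not given: they have to be found in the camera images.
- red_ledger_center (a point): Red hard-bound ledger standing on its long edge, 170 mm long (x), 26 mm thick (y), 120 high (z), about 0.32 kg. Point: its centre, 60 mm up. x runs from the half-round spine (x = -85 mm) to the page edge (x = +85 mm). Upright corners of the page edge rounded (6 mm). Starts alone on the desk, left or right of the rack, spine roughly towards the robot
- red_spine (a point): the middle of the red ledger's rounded spine: 85 mm from its centre along its -x, 60 mm above its lower edge
- blue_ledger_center (a point): Blue hard-bound ledger standing on its long edge, 170 mm long (x), 30 mm thick (y), 120 high (z), about 0.3 kg. Point: its centre, 60 mm up. x runs from the half-round spine (x = -85 mm) to the page edge (x = +85 mm). Stands loose in the rack's open bay, left or right of the black one, spine towards the bay's mouth, page edge within 3 mm of the back stop
- black_ledger_center (a point): Black hard-bound ledger standing on its long edge, 170 mm long (x), 30 mm thick (y), 120 high (z), about 0.3 kg. Point: its centre, 60 mm up. x runs from the half-round spine (x = -85 mm) to the page edge (x = +85 mm). Beside the blue one in the bay: the gap between their covers, 13 to 23 mm, flares open at the round spines; both slide sideways when pushed (over 13 mm free outside each)
- bay_home (a point): centre of a ledger that stands in the rack's open bay, on its floor and against its back stop, midway between the side walls (the red ledger's home in x and z; its y depends on its neighbours). 72 mm above the desk; x points into the bay, y to its left, z up
- rack: fixed pale wooden rack. Origin on the desk right below bay_home, same axes. Open bay: inside y -56 to 56 mm; floor board 12 mm thick, x -145 to 100 mm; back stop 40 mm high, front face at x = 85 mm; ledgers' spines at x = -85 mm. Side walls 12 mm thick, full height from x = -20 mm, 35 mm above the floor from x = -70 mm. Second bay, y 68 to 168 mm: fixed files up to 130 mm high from x = -60 mm
- shelf_edge (a point): middle of the lower front edge of the shelf over the open bay, 20 mm before bay_home (rack x = -20 mm): 146 mm above the desk, 14 mm above the standing ledgers' tops. The shelf covers rack x -20 to 100 mm, is 14 mm thick and carries a fixed box and pad up to 190 mm above the desk
- green_ledger_center (a point): Green hard-bound ledger standing on its long edge, 170 mm long (x), 26 mm thick (y), 120 high (z), about 0.32 kg. Point: its centre, 60 mm up. x runs from the half-round spine (x = -85 mm) to the page edge (x = +85 mm). Alone on the desk, on the other side of the rack from the red one; not wanted, leave it
- paper_cup: white cup, 80 mm wide, 95 mm high; leave alone. Origin: centre of its underside
- calculator: grey desk calculator 140 x 85 x 20 mm, lying flat; leave alone. Origin: centre of its underside
- stapler: red and black stapler 140 x 36 x 54 mm; leave alone. Origin: centre of its underside
- red_ledger: the same red ledger; origin: centre of its lower edge face, 60 mm below red_ledger_center
There are look-alikes about, which are no part of the job. What is shaped like the part that bears black_ledger_center but yellow is not meant.

How it is judged:
By the outcome, as a careful person would: the job done as asked, in the order asked, and still so for the second after the job is handed in, with the robot touching nothing.
It also fails if it takes over 64 s, if anything falls off the work surface, if the arm or the gripper's body presses on something with over 40 N, if the wrist force passes 120 N, or if a joint passes its speed limit or range.

## Working session

There is one attempt and no reset: what is moved stays moved. The work goes in short steps, each a Python script; the robot and the scene stay as the last script left them, time stands still between calls to the robot, and variables do not carry over. Pictures are saved under pics/ and viewed, at most 10 in all, crops included, and the job is handed in when it is done.

```bash
ls; mkdir -p pics
python3 - <<'E'
from bench import *
import cv2,numpy as np
for n in ("scene","top"):
    s=viewer.snapshot(n); cv2.imwrite(f"pics/{n}0.png",s["frame"][:,:,::-1])
    print(n,s["fx"],s["fy"],s["cx"],s["cy"],np.round(s["eye"],4),np.round(s["orientation"],4).tolist())
    for t in ("red_ledger","blue_ledger_center","black_ledger_center","green_ledger_center","rack","paper_cup","calculator","stapler"):
        print(t,[(np.round(d["box"]).tolist(),round(d["confidence"],2)) for d in viewer.recognise(t,n)][:4])
print(get_clock())
E
```

```text
pics
scene 504.4398506256765 504.4398506256765 277.02854484578853 218.70613519132613 [ 0.9919 -0.6304  1.093 ] [-2.4734, -0.0014, 0.7175]
red_ledger [([202.0, 288.0, 50.0, 86.0], 0.6)]
blue_ledger_center [([357.0, 237.0, 61.0, 59.0], 0.67), ([353.0, 154.0, 58.0, 50.0], 0.2)]
black_ledger_center [([329.0, 237.0, 24.0, 42.0], 0.73)]
green_ledger_center [([355.0, 153.0, 60.0, 51.0], 0.74), ([202.0, 288.0, 46.0, 78.0], 0.46), ([357.0, 234.0, 65.0, 60.0], 0.22)]
rack [([360.0, 236.0, 141.0, 120.0], 0.83)]
paper_cup [([195.0, 384.0, 42.0, 46.0], 0.92)]
calculator [([267.0, 367.0, 75.0, 62.0], 0.98)]
stapler [([429.0, 217.0, 18.0, 27.0], 0.81)]
top 456.3235954431993 456.3235954431993 288.373030326557 205.43047886836885 [ 0.2819 -0.0388  1.3517] [-2.983, -0.0138, -1.5674]
red_ledger [([370.0, 217.0, 25.0, 58.0], 0.7), ([246.0, 166.0, 14.0, 38.0], 0.62), ([172.0, 139.0, 26.0, 50.0], 0.4), ([266.0, 165.0, 16.0, 34.0], 0.24)]
blue_ledger_center [([249.0, 166.0, 16.0, 35.0], 0.84)]
black_ledger_center [([350.0, 289.0, 65.0, 25.0], 0.68), ([264.0, 165.0, 12.0, 34.0], 0.67)]
green_ledger_center [([157.0, 213.0, 32.0, 65.0], 0.93), ([371.0, 218.0, 34.0, 66.0], 0.19)]
rack [([233.0, 154.0, 91.0, 100.0], 0.91)]
paper_cup [([424.0, 161.0, 32.0, 30.0], 0.85)]
calculator [([373.0, 146.0, 40.0, 51.0], 0.95)]
stapler [([173.0, 139.0, 19.0, 50.0], 0.81)]
0.9
```

Run:
```python
import cv2
for n in ("scene","top"):
    a=cv2.imread(f"pics/{n}0.png")
    a = a[60:330,110:450] if n=="top" else a[100:420,130:480]
    cv2.imwrite(f"pics/{n}0c.png",cv2.resize(a,None,fx=2.2 if n=="top" else 1.85,fy=2.2 if n=="top" else 1.85,interpolation=cv2.INTER_CUBIC))
```

```text
(no output)
```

View pics/top0c.png

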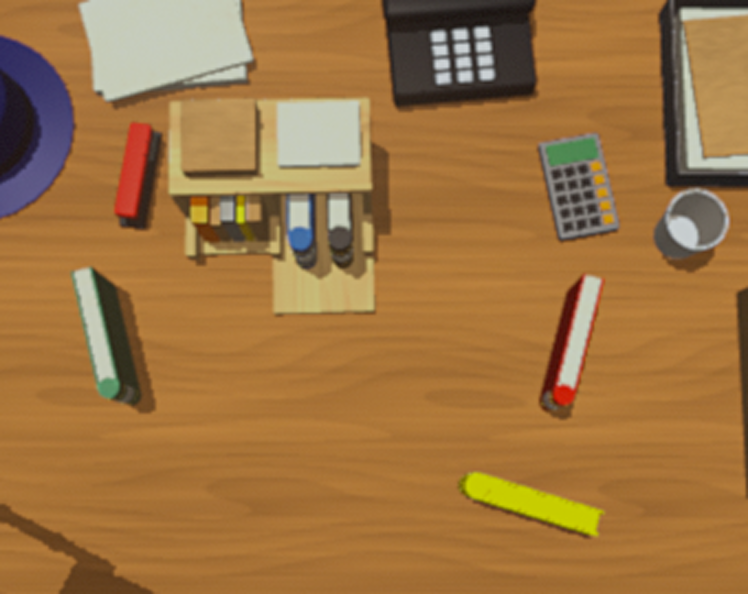

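View pics/scene0c.png

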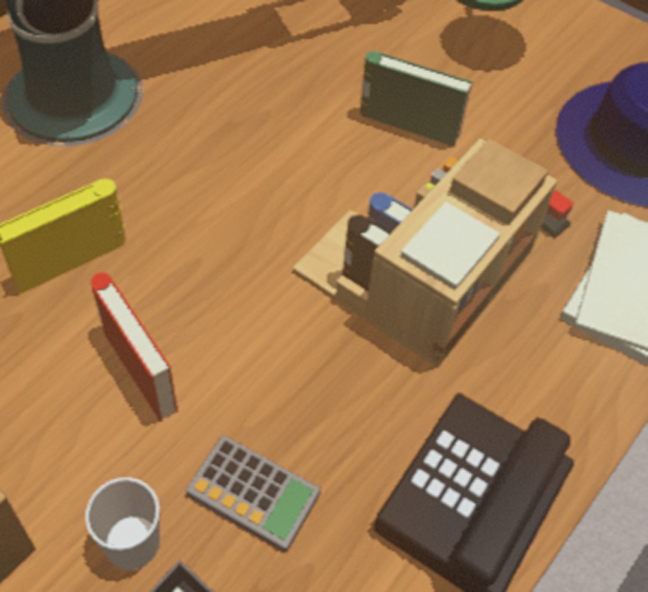

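Top view: the thing wanted is the red ledger at full px (369,215). These could be mistaken for it:
- stapler, red, at (172,139)
- green ledger at (155,212)
- yellow look-alike at (350,289)
- fixed files at (213,155)

The rack mouth is at about (257,165), with blue at (246,166) and black at (264,165). Next is a close crop of the rack and the red ledger.

Run:
```python
import cv2,numpy as np
a=cv2.imread("pics/top0.png")[95:215,180:300]; b=cv2.imread("pics/top0.png")[175:255,340:400]
c=cv2.imread("pics/scene0.png")[170:300,285:435]
I=lambda a,f:cv2.resize(a,None,fx=f,fy=f,interpolation=cv2.INTER_CUBIC)
cv2.imwrite("pics/rt.png",I(a,5)); 
cv2.imwrite("pics/rs.png",I(c,4.5)); cv2.imwrite("pics/red.png",I(b,6))
```

```text
(no output)
```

View pics/rt.png

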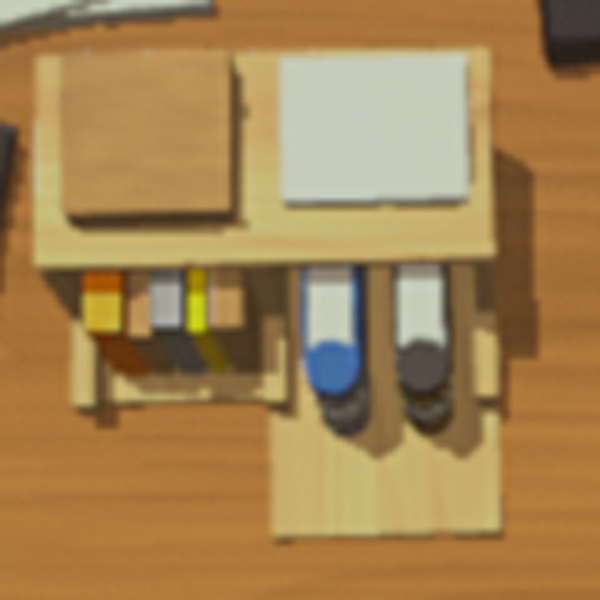

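View pics/rs.png

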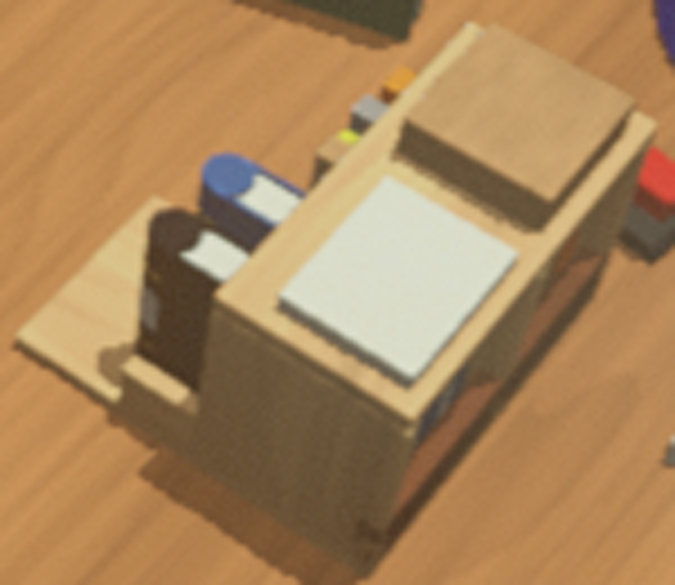

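View pics/red.png

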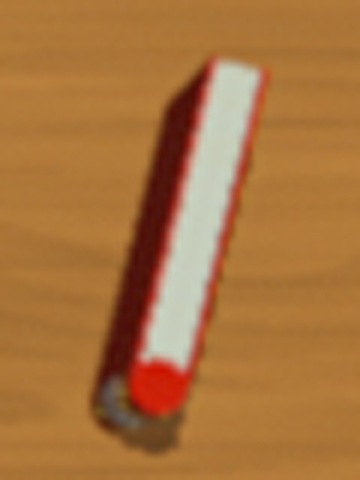

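Close crop: the red ledger has its spine at the bottom, px (366,239), and its page end at the top, px (380,186). Blue's spine is at px (246,168) and black's at (264,168). The floor board front runs from (234,202) to (280,201). Now I'll fit poses.

```bash
cat > geo.py <<'E'
import numpy as np
from scipy.spatial.transform import Rotation as R
from scipy.optimize import least_squares
class Cam:
    def __init__(s,f,cx,cy,eye,rpy): s.f,s.c,s.eye=f,np.array([cx,cy]),np.array(eye); s.R=R.from_euler('xyz',rpy).as_matrix()
    def proj(s,P): c=(np.atleast_2d(P)-s.eye)@s.R; return s.f*c[:,:2]/c[:,2:]+s.c
    def ray(s,px,z):
        d=s.R@np.array([*((np.array(px)-s.c)/s.f),1]); return s.eye+d*(z-s.eye[2])/d[2]
scene=Cam(504.44,277.03,218.71,[.9919,-.6304,1.093],[-2.4734,-.0014,.7175])
top=Cam(456.32,288.37,205.43,[.2819,-.0388,1.3517],[-2.983,-.0138,-1.5674])
def T(p,l): c,s=np.cos(p[2]),np.sin(p[2]); l=np.array(l); return np.c_[p[0]+c*l[:,0]-s*l[:,1],p[1]+s*l[:,0]+c*l[:,1],l[:,2]]
def U(o,k,pts): return (np.array(pts)+.5)/k-.5+np.array(o)
def fit(obs,p0):
    f=lambda p:np.concatenate([(c.proj(T(p,l))-u).ravel() for c,l,u in obs])
    r=least_squares(f,p0,loss='soft_l1'); return r.x,f(r.x).reshape(-1,2)
E
python3 - <<'E'
from geo import *
np.set_printoptions(precision=4,suppress=True)
S=[(-.02,.18,.16),(-.02,-.068,.16),(.1,-.068,.16),(.1,.18,.16)]
rt=U((180,95),5,[(34,266),(495,255),(490,49),(37,55),(502,533),(272,537)]); rs=U((285,170),4.5,[(475,25),(218,297),(412,413),(655,120),(15,340)])
lt=S+[(-.145,-.068,.012),(-.145,.068,.012)]; ls=S+[(-.145,-.068,.012)]
for o in ([(top,lt,rt)],[(scene,ls,rs)],[(top,lt,rt),(scene,ls,rs)]):
    p,e=fit(o,[.4,0,0]); print("rack",p,np.abs(e).max(),e.mean(0))
lr=[(-.072,0,.12),(.085,.013,.12),(.085,-.013,.12),(.085,0,.12)]
ut=U((340,175),6,[(158,386),(213,60),(268,72),(240,66)])
us=U((130,100),1.85,[(103,284),(167,381)])
for o in ([(top,lr,ut)],[(scene,[lr[0],lr[3]],us)],[(top,lr,ut),(scene,[lr[0],lr[3]],us)]):
    q,e=fit(o,[.3,-.2,0]); print("red",q,np.abs(e).max())
c,s=np.cos(p[2]),np.sin(p[2])
for n,u in (("blue",(331,368)),("black",(423,367))):
    w=top.ray(U((180,95),5,u),.132)[:2]-p[:2]; print(n,w@[c,s],w@[-s,c])
for n,u in (("blue",(226,172)),("black",(172,224))):
    w=scene.ray(U((285,170),4.5,u),.132)[:2]-p[:2]; print(n,'scene',w@[c,s],w@[-s,c])
from bench import *
for x in (-.2,-.1,-.09): 
    w=T(p,[(x,0,.1)])[0]; print(w, r.inverse_kinematics(w,[np.pi,0,p[2]]) is not None, r.inverse_kinematics(w,[np.pi,0,p[2]+np.pi]) is not None)
print(get_ee_rot(), get_opening())
E
```

```text
rack [0.6525 0.0408 0.0273] 0.6166985991466447 [-0.0016  0.0015]
rack [0.6535 0.0408 0.0379] 1.616691741425882 [-0.1353  0.0071]
rack [0.653  0.0409 0.0314] 1.4630744982372335 [-0.0953 -0.1038]
red [ 0.4548 -0.2843 -0.2718] 1.0626803334674548
red [ 0.4683 -0.2895 -0.2621] 1.4960315073041386
red [ 0.4582 -0.2846 -0.2703] 5.070411577103471
blue -0.07263718647264686 0.023347102286432223
black -0.07331628129224185 -0.0270191853447551
blue scene -0.07319237049050197 0.023125799434605226
black scene -0.07467743182228385 -0.025072712295808076
[0.4531 0.0347 0.1   ] True True
[0.5531 0.0378 0.1   ] True True
[0.5631 0.0381 0.1   ] True True
[3.1416 0.     2.7189] 0.0881292409794149
```

```bash
cat > g.py <<'E'
from bench import *
from geo import *
import cv2
np.set_printoptions(precision=4,suppress=True)
RK=np.array([.653,.041,.030]); YM=-.0014
RO=[np.pi,0,RK[2]]
rk=lambda x,y,z:T(RK,[(x,y,z)])[0]
def pic(n,name,box,f):
    a=viewer.snapshot(n)["frame"][:,:,::-1]; x,y,w,h=box
    cv2.imwrite(f"pics/{name}.png",cv2.resize(a[y:y+h,x:x+w],None,fx=f,fy=f,interpolation=cv2.INTER_CUBIC))
E
python3 - <<'E'
from g import *
red=[.4555,-.2845,-.271]; o=[np.pi,0,red[2]]
g=T(red,[(-.02,0,.085)])[0]
r.movep(g+[0,0,.16],o); claw.command_gripper(.088)
print(get_clock(),get_q())
r.move_l(g+[0,0,.045],v=.15)
print(r.move_l(g,v=.06,max_force=6),get_tcp_pos(),get_wrist_force())
claw.command_gripper(.0); print(get_opening(),get_gripper_force(),get_wrist_force())
r.move_l(g+[0,0,.02],v=.08); r.hold(.2)
print(get_wrist_force(),get_moment(),get_opening(),get_clock())
pic("scene","lift",(130,200,150,130),4); pic("top","liftt",(310,130,130,130),4)
E
```

```text
4.3 [-0.6166 -0.0261  1.9504  0.0001  1.2172  1.2244]
False [ 0.4364 -0.2793  0.0851] [0.507  0.2598 0.0789]
0.025643957080170324 29.999926881864667 [-0.2283 -1.3513  0.6899]
[-0.0283  0.451  -4.1798] [-0.0007  0.3096  0.0289] 0.025610352697088015 7.675
```

View pics/lift.png

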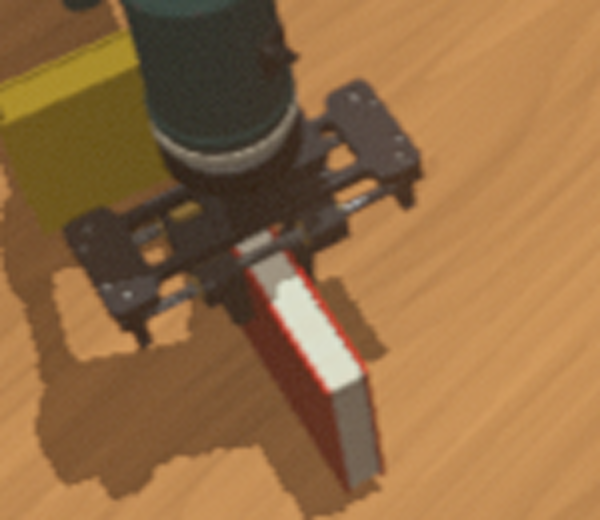

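The ledger is held between the fingers and off the desk. The page end top is at about px (217,295) and its bottom at (221,320). I'll check the tilt against a projection.

Run:
```python
from g import *
for x in (.475,.46,.4555,.45):
  p=[x,-.2845+(.4555-x)*.278,-.271]
  print(x,scene.proj(T(p,[(.085,0,.14),(.085,0,.02),(.085,.013,.14),(.085,-.013,.14),(.085,.013,.02),(.085,-.013,.02)])).round(1).tolist())
  print(top.proj(T(p,[(.085,.013,.14),(.085,-.013,.14)])).round(1).tolist())
print(U((130,200),4,[(365,375),(330,392),(383,470),(350,490)]))
```

```text
0.475 [[220.6, 302.3], [225.0, 327.7], [225.9, 299.4], [215.2, 305.3], [229.9, 324.9], [220.1, 330.5]]
[[378.5, 175.3], [387.7, 177.8]]
0.46 [[217.0, 296.9], [221.7, 322.6], [222.3, 294.0], [211.6, 299.9], [226.6, 319.8], [216.8, 325.4]]
[[377.1, 180.7], [386.3, 183.2]]
0.4555 [[215.9, 295.3], [220.7, 321.0], [221.2, 292.4], [210.6, 298.3], [225.6, 318.3], [215.9, 323.8]]
[[376.7, 182.3], [385.9, 184.8]]
0.45 [[214.6, 293.4], [219.5, 319.2], [219.9, 290.5], [209.3, 296.3], [224.4, 316.4], [214.7, 322.0]]
[[376.2, 184.3], [385.4, 186.8]]
[[220.875 293.375]
 [212.125 297.625]
 [225.375 317.125]
 [217.125 322.125]]
```

View pics/liftt.png

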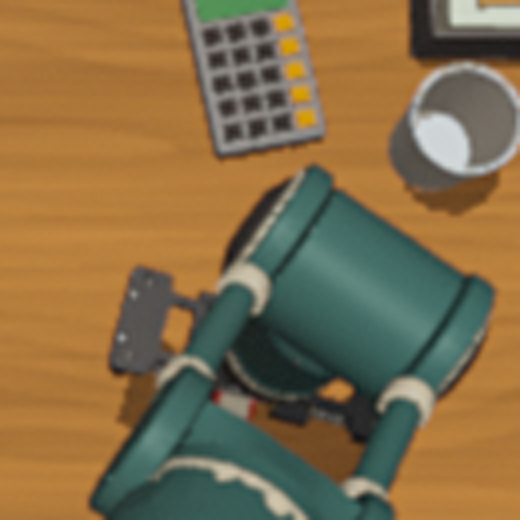

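The picture shows the arm over the ledger, with the calculator and cup clear of it. The projection matches a level grip with the ledger centre at x≈0.455. Next: carry it to the mouth, find the floor and insert.

Run:
```python
from g import *
p=get_tcp_pos(); r.move_l([p[0],p[1],.23],v=.2)
r.movep(rk(-.225,YM,.23),RO)
r.move_l(rk(-.225,YM,.110),v=.15); r.hold(.2)
h=r.move_l(rk(-.225,YM,.090),v=.03,max_force=4); z=get_tcp_pos()[2]; print("floor",h,z,get_wrist_force())
z=z+.0015
r.move_l(rk(-.225,YM,z),v=.03); print(get_wrist_force())
print("ins",r.move_l(rk(-.100,YM,z),v=.05,max_force=25),get_tcp_pos(),rk(-.1,YM,z),get_wrist_force(),get_moment(),get_clock())
pic("scene","ins",(270,160,170,150),4)
```

```text
floor True 0.09588399634612599 [-0.0843 -1.15    0.5881]
[-0.6854 -0.2944 -3.5538]
ins False [0.553  0.0366 0.0974] [0.5531 0.0366 0.0974] [-2.0761 -1.2097 -4.8672] [-0.1749  0.6256 -0.04  ] 14.2833
```

View pics/ins.png

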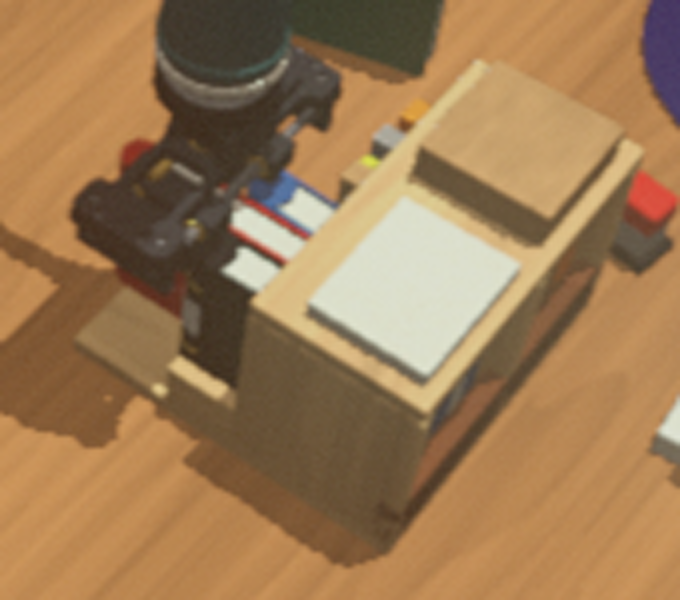

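Red is between blue and black, level, with its page end under the shelf (crop 270,230). I'll set it down, release, and push on the spine with closed fingers.

Run:
```python
from g import *
print(r.move_l(rk(-.1,YM,.0955),v=.02,max_force=3),get_tcp_pos()[2])
claw.command_gripper(.045); print(get_opening(),get_wrist_force())
r.move_l(rk(-.1,YM,.175),v=.12)
r.move_l(rk(-.205,YM,.175),v=.15); claw.command_gripper(0)
r.move_l(rk(-.205,YM,.094),v=.15); r.hold(.2)
for f in (8,14,22):
    h=r.move_l(rk(-.090,YM,.094),v=.04,max_force=f)
    w=get_tcp_pos()-rk(0,0,0); print(f,h,w@[np.cos(RK[2]),np.sin(RK[2]),0],w,get_wrist_force(),get_clock())
    if not h: break
```

```text
False 0.09685783298210951
0.044611426823527825 [ 0.022   1.2868 -1.172 ]
8 True -0.1686376249589681 [-0.1685 -0.0065  0.0935] [ 0.1586  0.5362 -0.508 ] 19.6417
14 True -0.15905924952484224 [-0.1589 -0.0061  0.0923] [ 0.3838 -0.4398  0.4185] 20.3667
22 False -0.0941670198573559 [-0.0941 -0.0042  0.0928] [-13.3449  -1.4528   4.17  ] 22.2667
```

The push ended at rack x = −94 mm, which is the expected −85−9, with 13 N against the stop. I'll back off and check.

```bash
python3 - <<'E'
from g import *
r.move_l(rk(-.15,YM,.094),v=.1); r.move_l(rk(-.17,YM,.22),v=.2)
r.movep([.25,.45,.3],[np.pi,0,.5]); print(get_clock())
pic("top","fin",(180,95,120,120),5); pic("scene","fins",(270,160,170,150),4)
E
python3 -c "
import cv2,numpy as np
a=cv2.imread('pics/fin.png');b=cv2.resize(cv2.imread('pics/fins.png'),None,fx=.65,fy=.65)
c=np.zeros((600,800,3),'uint8');c[:390,400:400+400]=b[:390,:400];c[:600,:400]=a[:,200:600];cv2.imwrite('pics/finc.png',c)"
```

```text
25.5667
```

View pics/finc.png

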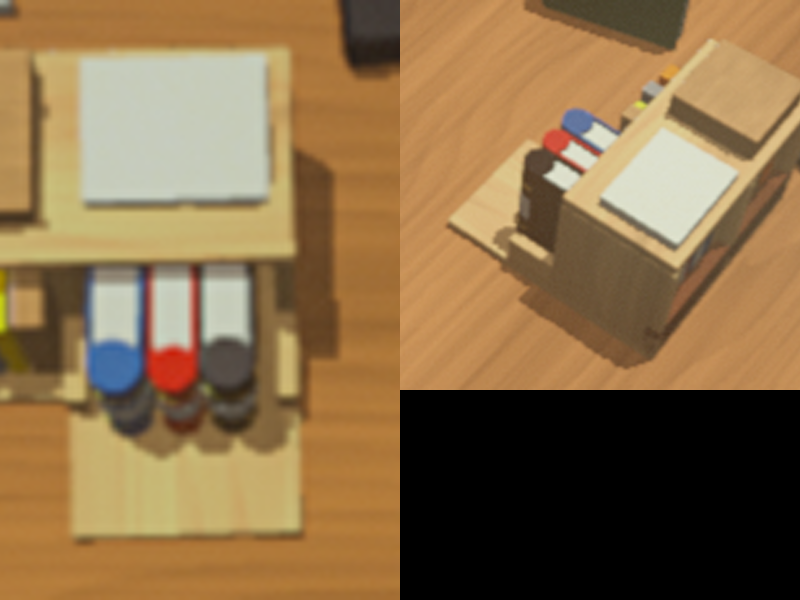

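Red stands upright between blue and black. The spine tips are level, at crop rows 393, 391 and 388 (under 3 mm spread), and the robot is clear.

```bash
python3 -c "
from bench import *
print(order.finish_job())"
```

```text
the job is handed in; nothing more can be done
None
```

The red ledger is filed upright between the blue and black ledgers, spine outwards and pushed home against the back stop; the job was handed in at about 26 s with the arm clear, and the green ledger and other desk items were not touched.

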